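# Turn a footed tile over with a blade lifter

### The job

Turn the fired tile on the work board over with the blade lifter: feel for the board with the blade's front edge, slide it gently along the board into the gap under the tile's near rim, and lever the tile up over the step so that it lies upside down, flat on the cork pad. Never touch the tile with the gripper and do not press or shove hard on the tile or the board. Then set the lifter back down flat on its rubber mat, let go, and leave everything else as it is.

Things in the scene. Friction and masses are not known exactly. Their poses are not given: they have to be found in the camera images.
- board_step (a point): Work board, fixed, at a height that varies. This point: on its level plywood floor (130 mm wide along y, 145 mm long to -x, 8 to 14 mm above the table), mid-width, where the floor meets an upright 6 mm step up to the cork pad. The level pad reaches 110 mm from here to +x, top 6 mm above this point. x: from floor to pad (the way the tile turns over), y along the step, z up.
- tile_mid (a point): Fired tile, 72 x 72 x 9 mm, 55 to 115 g, centre point. A 6 mm plate with a 60 x 60 mm clay foot 3 mm high under it, so a gap 3 mm high, 6 mm deep runs all round under the rim. Lies glazed white side up on the plywood floor, far side within 4 mm of the step, sides nearly along it. z up at the start (down once turned), x to the step. A like tile on the bare table is not used.
- lifter_grip (a point): Blade lifter, 0.12 kg, stands on the mat on its rigid flat steel blade (2 mm thick, 34 mm wide). Upright wooden grip, 30 mm (x) x 24 mm (y), from 14 to 76 mm above the blade's underside; this point is on its axis, 47 mm above that underside. The blade runs from 30 mm behind to 100 mm ahead (+x) of here; its front edge is square. z up.
- lifter_edge (a point): Middle of the lower line of the lifter's front edge (100 mm ahead of and 47 mm below lifter_grip); same axes.
- mat: Black rubber mat, 210 mm (x) x 110 mm (y) x 3 mm, fixed on the table to the left or right of the board; origin at the centre of its underside. The lifter belongs on it.
Not all that is in view belongs to the job. There is more than one size of the mat; the job needs the largest.

How it is judged (in metres and radians):
On the way, in this order (a step that is already met when the one before it is completed fails the run):
1. the tile's near rim is held up on the lifter (angle between tile_mid's own z axis and vertical between 0.25 and 1.6 rad and contact force between lifter and tile above 0.05 N), for 0.3 s.
2. the tile lies upside down on the cork pad (angle between tile_mid's own z axis and vertical above 3.05 rad and x of tile_mid in the frame of board_step above 0.015 m and linear speed of tile below 0.02 m/s), for 0.2 s.
At the end, for the whole second after the job is handed in: Tile upside down, flat within 5 degrees, at rest on the cork pad, its centre 15 to 85 mm past the step and within 50 mm of mid-width; lifter released, at rest, flat on its blade on the mat, its grip within 45 mm of the mat's long middle line and 100 mm behind to 60 mm ahead of its centre (angle between tile_mid's own z axis and vertical above 3.05 rad and x of tile_mid in the frame of board_step between 0.015 and 0.085 m and y of tile_mid in the frame of board_step between -0.05 and 0.05 m and z of tile_mid in the frame of board_step between 0.008 and 0.014 m and linear speed of each of tile, lifter below 0.01 m/s and x of lifter_grip in the frame of mat between -0.1 and 0.06 m and y of lifter_grip in the frame of mat between -0.045 and 0.045 m and z of lifter_grip in the frame of mat below 0.056 m and angle between lifter_grip's own z axis and vertical below 0.08 rad); the robot touches nothing.
It fails at once if the gripper or arm touches the tile (contact force between any of the fingers, the arm and tile above 0.3 N).
It fails at once if the lifter pushes on the tile with more than 15 N (contact force between lifter and tile above 15 N).
It fails at once if the lifter presses on the board with more than 20 N (contact force between lifter and board above 20 N).
It fails at once if a bystander is disturbed (distance of any of spare_tile, cup, bottle, jar, tub, mallet, brush from where it was at the start of the episode above 0.02 m).
It also fails if it takes over 67 s, if anything falls off the work surface, if the arm or the gripper's body presses on something with over 40 N, if the wrist force passes 120 N, or if a joint passes its speed limit or range.

### The arm

A 6-joint arm with a two-finger parallel gripper is mounted at the origin on the work surface. World frame = base frame: x ahead of the robot, y to its left, z up, the work surface at z = 0. Lengths are in mm, angles in rad, forces in N, time in s.
With the tool pointing down it reaches from about 350 to 975 mm from the base axis. Payload 7.1 kg.
Tool frame: the origin (TCP) lies on the front face of the gripper's body, between the roots of the fingers; the fingertips stand 80 mm ahead of it and the grasp point (between the pads) lies 61 mm ahead of it (env.tips_ahead is the distance from the TCP to the fingertips, in mm); z points along the fingers, y is the line along which they close (so a half turn about z gives the same grasp; the last joint's range is limited). The gripper opens to 88 mm and grips with 3 to 60 N. Pads are 20 mm wide; open, the fingers measure 115 mm over their backs; the gripper's body (75 mm by 178 mm) begins 61 mm behind the grasp point.
Start: joints at [1.174, 0.423, 1.63, -0, 1.089, -0.019], TCP at [230.516, 580.92, 302.675] pointing down, gripper open.
Joint ranges: [-3, 3], [-0.9, 2.11], [0.09, 2.58], [-1.31, 4.45], [0.11, 2.69], [-2.54, 2.54]. Speed limits (rad/s): [2.39, 2.39, 3.01, 3.14, 3.14, 3.14].

### API

Orientations are given as a unit quaternion [x, y, z, w].
In Python, from station import env, set_gripper, viewer, workorder gives the robot as it stands. Calls block until the motion is done:
- env.reach(position, orientation): joint-space move of the TCP to a pose.
- env.move_l(position, rot=None, rate=150, f_stop=None): straight line of the TCP; rot=None keeps the orientation; rate is the mean speed in mm/s. With f_stop (N) it stops when the force on the tool has changed by that much, and returns True; else False.
- env.move_joints(angles): joint-space move.
- set_gripper(opening): finger opening in mm; the grip force is fixed at half the most; returns when the fingers have stopped.
- env.hold(seconds).
- env.ik(position, orientation): joint angles nearest the present ones, or None.
- env.read_state(): the state.
- viewer.camera(name): name is "side" or "top"; returns the picture (420x560x3 uint8, blue, green, red); there is no depth.
- viewer.camera_params(name): a dict with "fx", "fy", "cx", "cy" (pixels), "dist" ([k1, k2, p1, p2, k3] as OpenCV has them; the pictures are not rectified), "pose" (4x4, takes a point from camera to world coordinates). Camera axes: x right, y up, looking along -z (the intrinsics and any distortion apply to the point x, -y, -z); pixel columns grow to the right and rows downward; lengths in mm; the calibration is good to about 2 mm. A picture is of the moment at which its call begins. camera_params takes no time and is no camera call.
A pose or a line that the arm cannot do raises env.IKError and nothing moves.
- workorder.sign_off(): hands the job in; it is judged then, once.
The state is a dict: "time_s": time; "qpos": joint angles; "dq": joint speeds; "tau": joint torques, N m; "tool_pos": TCP position; "orientation": TCP orientation; "force": force on the tool from outside, world axes, zero at the start; "wrist_torque": the same for the moment, N m; "width": finger opening in mm; "grip_force": force on a finger pad.
Only numpy, scipy, OpenCV 4.12 (cv2) and the standard library are available. Lean on these libraries where they do the work, as an engineer would, in place of code of your own. Each camera call takes 0.05 s, during which the arm holds its last target. There are 200 camera calls.

## Working session

There is one attempt and no reset: what is moved stays moved. The work goes in short steps, each a Python script; the robot and the scene stay as the last script left them, time stands still between calls to the robot, and variables do not carry over. Pictures are saved under pics/ and viewed, at most 10 in all, crops included, and the job is handed in when it is done.

```bash
ls; mkdir -p pics; python3 - <<'E'
from station import env, set_gripper, viewer, workorder
import cv2, numpy as np
for n in ("top","side"):
    cv2.imwrite(f"pics/{n}0.png",viewer.camera(n))
    p=viewer.camera_params(n); print(n,{k:(np.round(v,3).tolist()) for k,v in p.items()})
s=env.read_state(); print(s["time_s"],s["orientation"],s["width"],env.tips_ahead)
E
```

```text
pics
top {'fx': 416.95, 'fy': 416.95, 'cx': 279.153, 'cy': 206.681, 'dist': [-0.129, 0.0, 0.0, 0.0, 0.0], 'pose': [[-0.02, 0.999, -0.048, 381.721], [-1.0, -0.019, 0.016, 4.312], [0.015, 0.049, 0.999, 896.624], [0.0, 0.0, 0.0, 1.0]]}
side {'fx': 399.389, 'fy': 399.389, 'cx': 281.335, 'cy': 211.527, 'dist': [0.035, 0.0, 0.0, 0.0, 0.0], 'pose': [[0.814, 0.314, -0.489, 20.564], [-0.581, 0.441, -0.684, -555.034], [0.001, 0.841, 0.542, 495.838], [0.0, 0.0, 0.0, 1.0]]}
0.1 [ 1.87783196e-01  9.82210282e-01 -6.44092335e-04 -1.36956350e-04] 87.96859532141215 80.0
```

View pics/top0.png

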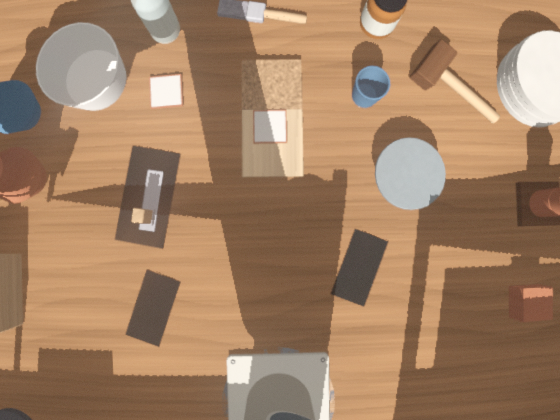

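View pics/side0.png

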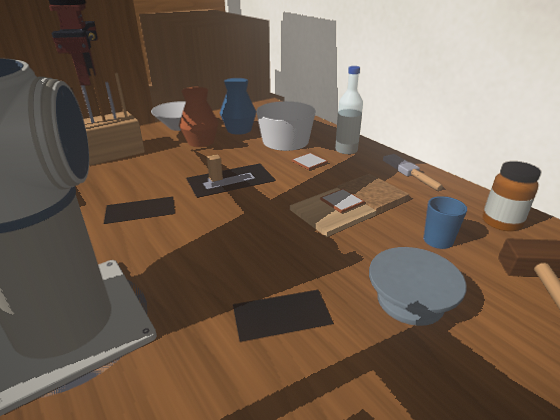

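```bash
cat > h.py <<'E'
import cv2, numpy as np
from scipy.spatial.transform import Rotation as R
def ray(P,uv):
    K=np.array([[P["fx"],0,P["cx"]],[0,P["fy"],P["cy"]],[0,0,1.]])
    n=cv2.undistortPoints(np.array(uv,float).reshape(-1,1,2),K,np.array(P["dist"],float)).reshape(-1,2)
    T=np.array(P["pose"]); d=np.c_[n[:,0],-n[:,1],-np.ones(len(n))]@T[:3,:3].T
    return T[:3,3],d
def onplane(P,uv,z):
    o,d=ray(P,uv); return o+d*((z-o[2])/d[:,2])[:,None]
E
python3 - <<'E'
import cv2,numpy as np
a=cv2.imread("pics/top0.png")
def crop(x,y,w,h,s):
    c=cv2.resize(a[y:y+h,x:x+w],None,fx=s,fy=s,interpolation=cv2.INTER_CUBIC)
    for i in range(0,w,10): cv2.putText(c,str(x+i),(i*s,8),0,.28,(0,255,255),1); cv2.line(c,(i*s,10),(i*s,16),(0,255,255),1)
    for i in range(0,h,10): cv2.putText(c,str(y+i),(0,i*s+3),0,.28,(0,255,0),1); cv2.line(c,(18,i*s),(24,i*s),(0,255,0),1)
    return c
cv2.imwrite("pics/c1.png",np.hstack([crop(230,50,86,130,4),crop(110,140,86,130,4)]))
E
```

```text
(no output)
```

View pics/c1.png

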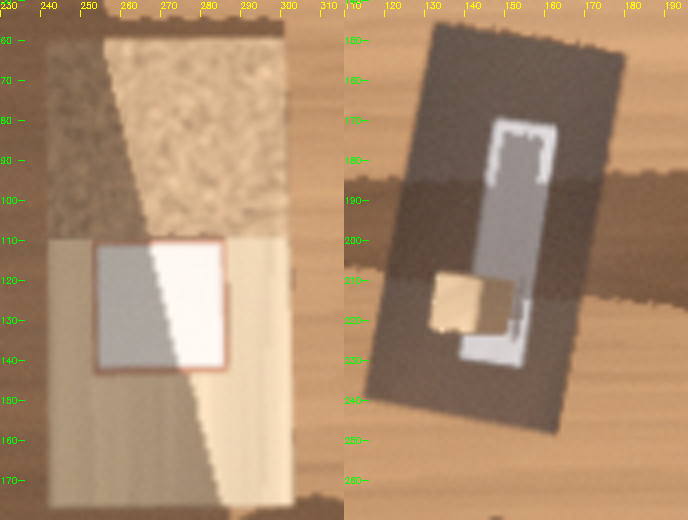

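```bash
python3 - <<'E'
from station import viewer
from h import *
np.set_printoptions(precision=1,suppress=True)
P=viewer.camera_params("top")
f=lambda n,uv,z:print(n,z,onplane(P,uv,z).tolist() if 0 else "\n",onplane(P,uv,z)[:,:2])
f("pad far L,R, step",[(242,59.5),(301.2,59.5)],17); f("step",[(242,109.5),(302.5,109.5)],14)
f("near",[(242,176.7),(303.2,176.7)],11)
f("tile",[(253.7,109.8),(286.3,110.3),(286.7,142.5),(254.2,143)],20)
b=onplane(P,[(147.8,169.5),(163.2,171.5),(154.5,231.7),(138.7,229.8)],5)
print("blade",b[:,:2]); a=(b[0]+b[1]-b[2]-b[3])/2; print("len",np.linalg.norm(a),"w",np.linalg.norm(b[0]-b[1]),"yaw",np.arctan2(a[1],a[0]),np.arctan2(*(b[1]-b[0])[:2]*[1,-1]))
c=b.mean(0); u=a/np.linalg.norm(a); print("grip from blade",c-35*u,"edge",c+65*u)
f("griptop",[(133,207.7),(145,209),(143.5,223.3),(131.7,222)],79)
m=onplane(P,[(132.5,145.5),(180.2,153.7),(163.2,248.5),(115,239.5)],3); print("mat",m[:,:2],m.mean(0)); d=(m[0]+m[1]-m[2]-m[3])/2; print(np.linalg.norm(d),np.arctan2(d[1],d[0]))
S=viewer.camera_params("side")
print(onplane(S,[(290,209),(323,234),(363.5,190),(409.5,197)],11)[:,:2])
E
```

```text
pad far L,R, step 17 
 [[748.   65.1]
 [746.  -64.4]]
step 14 
 [[636.1  66.2]
 [633.9 -64.4]]
near 11 
 [[490.3  68.2]
 [487.9 -62.6]]
tile 20 
 [[633.2  40.7]
 [630.9 -29.1]
 [560.7 -28.5]
 [560.8  40.7]]
blade [[511.2 273.6]
 [506.  239.6]
 [376.2 259.3]
 [380.8 294.1]]
len 131.64734620314718 w 34.44224188958654 yaw -0.15315124485804812 -0.15177103463680897
grip from blade [409. 272.   5.] edge [507.8 256.7   5. ]
griptop 79 
 [[424.9 281.4]
 [421.8 257. ]
 [393.6 260.2]
 [396.5 284.2]]
mat [[565.5 308.9]
 [544.4 202.7]
 [339.8 241.2]
 [360.5 347.9]] [452.5 275.2   3. ]
208.42715847376192 -0.18703483207996005
[[480.6  54.2]
 [478.6 -62.4]
 [678.3  19.5]
 [742.4 -67.5]]
```

```bash
cat >> h.py <<'E'
def tcp(edge,yaw,pitch=0.,dz=0.):
    """TCP pose for lifter front lower edge at 'edge'; pitch>0 nose down; dz: lifter sits that much lower in the pads"""
    L=R.from_euler("ZY",[yaw,pitch])
    return np.array(edge,float)+L.apply([-100,0,47+61+dz]), (L*R.from_euler("z",np.pi)*R.from_euler("x",np.pi)).as_quat()
def gpose(grip,yaw): # level, from grip point
    e=np.array(grip,float)+R.from_euler("z",yaw).apply([100,0,-47]); return tcp(e,yaw)
E
python3 - <<'E'
from station import env,set_gripper,viewer
from h import *
p,q=gpose([409,271.5,50],-.152)
env.reach((p+[0,0,110]).tolist(),q.tolist())
env.move_l(p.tolist(),rate=100)
F0=env.read_state()["force"]
set_gripper(0); s=env.read_state(); print("width",s["width"],s["grip_force"],s["time_s"])
env.move_l((p+[0,0,80]).tolist(),rate=120)
p2,q2=tcp([538,6.8,60],-.013)
env.reach(p2.tolist(),q2.tolist())
env.hold(.3)
fs=[]
for _ in range(5): fs.append(env.read_state()["force"]); env.hold(.02)
print(np.round(F0,2),np.round(fs,2)); s=env.read_state(); print(np.round(p2-s["tool_pos"],2),s["time_s"],s["width"])
for n in("top","side"): cv2.imwrite(f"pics/{n}1.png",viewer.camera(n))
a=cv2.imread("pics/top1.png")[90:190,230:330]; b=cv2.imread("pics/side1.png")[130:260,240:420]
cv2.imwrite("pics/c2.png",np.hstack([cv2.resize(a,(400,400),interpolation=2),cv2.resize(b,None,fx=400/180,fy=400/130*0+400/180,interpolation=2) if 0 else cv2.resize(b,(400,400),interpolation=2)]))
E
```

```text
width 23.7722320031297 29.994376301765442 3.725
[-0.46 -0.7   0.28] [[ 0.    0.49 -0.61]
 [-0.21  0.18 -0.56]
 [ 0.51  0.32 -1.16]
 [ 0.21  0.33 -1.33]
 [-0.79  0.19  0.26]]
[-0.09 -0.54 -0.06] 5.9583 23.771620710808584
```

View pics/c2.png

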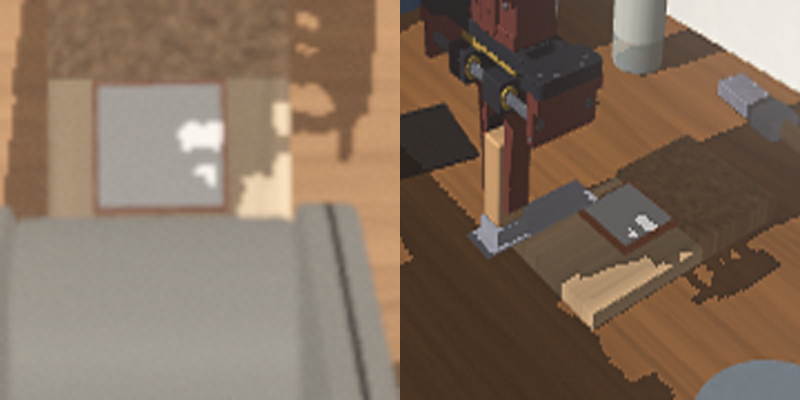

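```bash
python3 - <<'E'
from station import env,viewer
from h import *
S=viewer.camera_params("side"); T=np.array(S["pose"]); 
for y in(-17,17):
    c=T[:3,:3].T@(np.array([538,6.8+y,60])-T[:3,3]); print(np.round([S["cx"]+S["fx"]*c[0]/-c[2],S["cy"]+S["fy"]*c[1]/c[2]],1))
p,q=tcp([538,6.5,22],-.013,.05)
env.move_l(p.tolist(),rot=q.tolist(),rate=60); env.hold(.2)
m=lambda n=12:np.mean([(env.hold(.02),env.read_state()["force"])[1] for _ in range(n)],0)
f0=m(); s=env.read_state(); off=s["tool_pos"]-p
r=env.move_l((p-[0,0,16]).tolist(),rate=8,f_stop=2.5)
s=env.read_state(); print(r,"edge z",22+s["tool_pos"][2]-p[2],np.round(off,2),"df",np.round(m()-f0,2),s["time_s"])
E
```

```text
[329.5 194.6]
[319.3 188.3]
True edge z 12.292994141436651 [ 0.04 -0.01  0.21] df [-0.89  0.54  5.66] 8.3667
```

```bash
python3 - <<'E'
from station import env,viewer
from h import *
m=lambda n=8:np.mean([(env.hold(.02),env.read_state()["force"])[1] for _ in range(n)],0)
p,q=tcp([538,6.5,22],-.013,.05)
s=env.read_state(); z=s["tool_pos"][2]; f=m()
for i in range(6):
    print(round(22+env.read_state()["tool_pos"][2]-p[2],2),np.round(f,2))
    z+=.3; t=env.read_state()["tool_pos"]; env.move_l([p[0],p[1],z],rate=10); f=m()
    
print(round(22+env.read_state()["tool_pos"][2]-p[2],2),np.round(f,2),env.read_state()["time_s"])
cv2.imwrite("pics/s2.png",cv2.resize(viewer.camera("side")[150:250,260:400],(700,500),interpolation=2))
E
```

```text
12.25 [-0.76  0.34  5.32]
12.48 [0.15 0.26 1.82]
12.73 [-0.07  0.18 -1.09]
13.18 [ 0.03  0.01 -1.14]
13.48 [-0.12  0.02 -1.04]
13.76 [-0.19 -0.24 -1.15]
14.07 [ 0.24  0.06 -1.14] 11.0
```

View pics/s2.png

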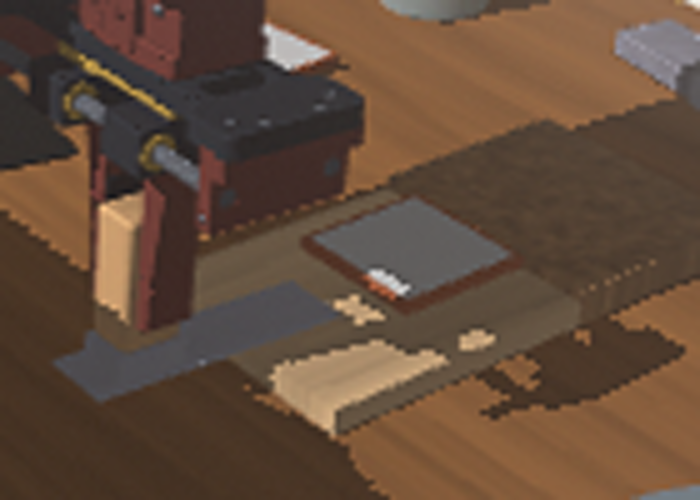

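```bash
python3 - <<'E'
from station import env,viewer
from h import *
m=lambda n=8:np.mean([(env.hold(.02),env.read_state()["force"])[1] for _ in range(n)],0)
Y=-.013; ed=lambda x:[x,6.5-(x-538)*.013,12.95]
p,q=tcp(ed(538),Y,.03); env.move_l(p.tolist(),rot=q.tolist(),rate=10); print(np.round(m(),2))
p,_=tcp(ed(555),Y,.03); env.move_l(p.tolist(),rate=20); f0=m(); print(np.round(f0,2))
p,_=tcp(ed(578),Y,.03); r=env.move_l(p.tolist(),rate=6,f_stop=2.2)
s=env.read_state(); print(r,"edge",np.round(578+s["tool_pos"][0]-p[0],2),12.95+s["tool_pos"][2]-p[2],np.round(m()-f0,2),s["time_s"])
cv2.imwrite("pics/s3.png",cv2.resize(viewer.camera("side")[150:250,260:400],(700,500),interpolation=2))
E
```

```text
[-0.04 -0.07 -0.89]
[ 0.09 -0.01 -0.93]
True edge 569.28 12.58654185568868 [ 0.22 -0.09  2.49] 15.1583
```

View pics/s3.png

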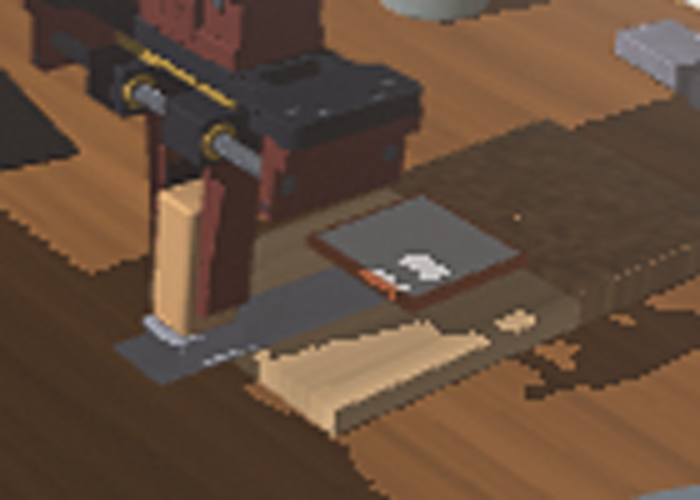

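```bash
python3 - <<'E'
from station import env
from h import *
m=lambda n=6:np.mean([(env.hold(.02),env.read_state()["force"])[1] for _ in range(n)],0)
Y=-.013; ed=lambda x:[x,6.5-(x-538)*.013,13.0]
x=569.3
for i in range(14):
    p,_=tcp(ed(x),Y,.03); env.move_l(p.tolist(),rate=8); f=m(); s=env.read_state()["tool_pos"]
    print(np.round([x,x+s[0]-p[0],13+s[2]-p[2]],2),np.round(f,2))
    if f[0]<-1.5: break
    x+=.4
print(env.read_state()["time_s"])
E
```

```text
[569.3  569.01  12.81] [ 0.15 -0.21 -0.9 ]
[569.7  569.65  12.98] [ 0.17  0.29 -0.82]
[570.1  569.86  12.95] [-1.28 -0.18 -1.  ]
[570.5  569.99  12.91] [-3.78  0.07  0.8 ]
16.75
```

```bash
cat > lev.py <<'E'
from station import env,viewer
from h import *
XS,ZF,Y=635.9,12.6,-.013
def edge(deg):
    t=np.radians(deg); c,s=np.cos(t),np.sin(t)
    rot=lambda x,z:np.array([c*x+s*z,-s*x+c*z])      # tilt, near rim up
    if deg<26.56:
        a=rot(6,3); xa=-((6-a[1])*np.tan(t)) if (6-a[1])<=6*c else -6*s
        A=np.array([xa,a[1]])
    elif deg<=90: A=np.array([-6*s,0])
    else: A=np.array([6*c/s,0])-6*np.array([s,c])
    k=67+2.5*s
    T=A+k*np.array([-c,s])
    return np.array([XS+T[0],6.5-(XS+T[0]-538)*.013,ZF+T[1]-2+(0.0)])
m=lambda n=4:np.mean([(env.hold(.02),env.read_state()["force"])[1] for _ in range(n)],0)
def go(degs,rate=20,pitch=0.):
    for d in degs:
        e=edge(d); p,q=tcp(e,Y,pitch); env.move_l(p.tolist(),rot=q.tolist(),rate=rate); f=m(); s=env.read_state()
        print(d,np.round(e,1),np.round(f,2),np.round(s["tool_pos"]-p,2))
        if np.abs(f+[0,0,1]).max()>5: print("ABORT"); break
E
python3 - <<'E'
from lev import *
print([np.round(edge(d)[[0,2]],1).tolist() for d in range(0,110,10)])
e=edge(0); e[2]=13.0; p,q=tcp(e,Y,.02); env.move_l(p.tolist(),rot=q.tolist(),rate=10)
go([0,8,16,24,32,40]); print(env.read_state()["time_s"])
cv2.imwrite("pics/s4.png",cv2.resize(viewer.camera("side")[130:250,260:400],(700,600),interpolation=2))
E
```

```text
[[568.9, 13.6], [568.8, 24.2], [570.2, 34.6], [573.8, 44.7], [579.5, 54.7], [587.0, 63.4], [596.1, 70.5], [606.5, 75.8], [617.9, 79.0], [629.9, 80.1], [641.0, 80.0]]
0 [568.9   6.1  13.6] [-0.38  0.02 -1.78] [0.37 0.01 0.13]
8 [568.7   6.1  22.1] [ 0.54 -0.06 -2.18] [-0.01  0.    0.02]
16 [569.5   6.1  30.5] [ 0.01 -0.33 -1.79] [ 0.   -0.    0.01]
24 [571.3   6.1  38.6] [ 0.02  0.45 -1.89] [ 0.01 -0.01  0.03]
32 [574.8   6.   46.8] [ 0.13 -0.31 -1.73] [-0.   -0.01  0.01]
40 [579.5   6.   54.7] [ 0.36 -0.44 -2.06] [-0.08 -0.   -0.03]
20.7833
```

View pics/s4.png

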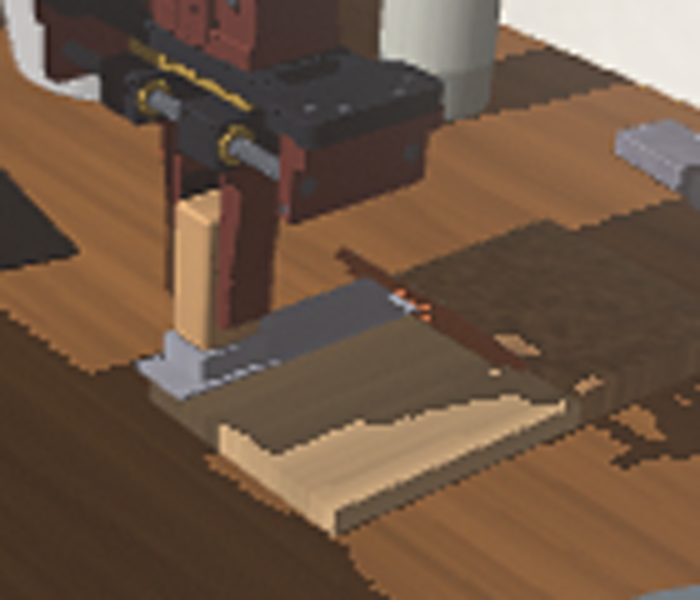

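```bash
python3 - <<'E'
from lev import *
go([48,56,64,72,80,88,94,100,106,112],rate=20); env.hold(.4); print(env.read_state()["time_s"])
cv2.imwrite("pics/s5.png",cv2.resize(viewer.camera("side")[110:250,260:420],(680,595),interpolation=2))
E
```

```text
48 [585.4   5.9  61.8] [-0.42 -0.11 -1.11] [-0.11  0.01 -0.04]
56 [592.3   5.8  67.9] [-0.4  -0.13 -1.25] [-0.08  0.02 -0.04]
64 [600.2   5.7  72.8] [-0.4   0.19 -1.61] [-0.12  0.01 -0.06]
72 [608.8   5.6  76.6] [ 0.3   0.09 -1.06] [-0.08 -0.   -0.04]
80 [617.9   5.5  79. ] [ 0.09 -0.63 -1.72] [-0.13 -0.01 -0.07]
88 [627.5   5.3  80.1] [-0.22 -0.24 -1.43] [-0.12  0.01 -0.07]
94 [634.3   5.2  80.3] [-0.06  0.01 -1.04] [-0.05  0.   -0.06]
100 [641.    5.2  80. ] [ 0.1  -0.02 -0.95] [-0.05 -0.01 -0.05]
106 [647.5   5.1  79. ] [-0.04 -0.03 -1.34] [-0.05  0.01 -0.05]
112 [653.9   5.   77.1] [-0.27  0.54 -1.29] [-0.07 -0.01 -0.08]
27.55
```

View pics/s5.png

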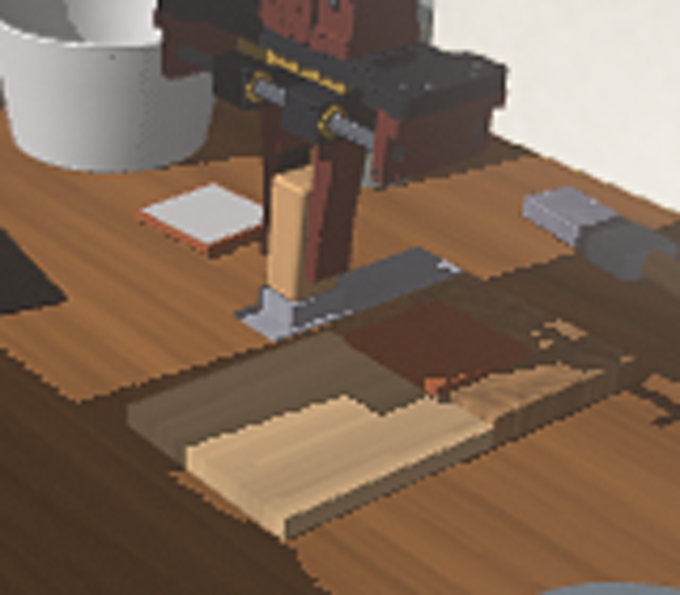

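```bash
python3 - <<'E'
from station import set_gripper,workorder
from lev import *
p,q=tcp([600,5,115],Y); env.move_l(p.tolist(),rot=q.tolist(),rate=120)
p,q=gpose([411,271.5,50],-.16)
env.reach((p+[0,0,80]).tolist(),q.tolist())
env.move_l((p+[0,0,6]).tolist(),rate=100); env.hold(.2)
r=env.move_l((p-[0,0,1.5]).tolist(),rate=8,f_stop=2.5); s=env.read_state(); print(r,np.round(s["tool_pos"]-p,2),np.round(m(),2))
t=s["tool_pos"]+[0,0,.2]; env.move_l(t.tolist(),rate=10)
set_gripper(80); env.hold(.3)
env.move_l((p+[0,0,130]).tolist(),rate=100)
p3=[330,420,300]; 
try: env.reach(p3,q.tolist())
except env.IKError: print("ik")
env.hold(.3); s=env.read_state(); print(s["time_s"],s["width"])
a=viewer.camera("top"); b=viewer.camera("side")
cv2.imwrite("pics/top6.png",a); cv2.imwrite("pics/side6.png",b)
cv2.imwrite("pics/c6.png",np.hstack([cv2.resize(a[50:190,100:310],(400,267),interpolation=2),cv2.resize(b[120:250,170:420],(400,267),interpolation=2)]))
E
```

```text
True [-0.01 -0.02 -0.09] [-0.15 -0.52  4.99]
35.3083 80.1052213735793
```

View pics/c6.png

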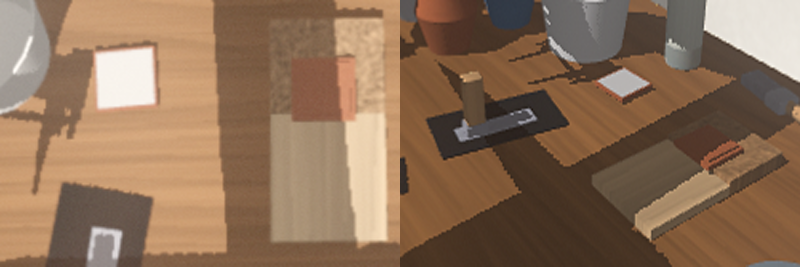

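The tile lies foot up on the pad: in the crop it spans rows 57 to 121 with the step at about 113, so its centre is roughly 28 mm past the step. The lifter stands flat on the large mat, released.

```bash
python3 -c "
from station import workorder
print(workorder.sign_off())"
```

```text
the job is handed in; nothing more can be done
None
```

The tile is upside down on the cork pad, the lifter is back on its mat and released, and the job was handed in after about 35 s; sign-off returned no verdict.

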